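# Lower the bench lift gently

## Task

The hydraulic bench lift with the opened radio on its tray has to come down, but a test meter and a work lamp lie half under the tray. First lay both flat, side by side and right way up, in the open metal bin; then crack the lift's release valve open a fraction of a turn (counter-clockwise) so that the tray sinks slowly, never faster than 6 cm a second, all the way onto its rest, and close the valve again. Never let the tray come down on the meter or the lamp, and leave everything else on the bench where it is.

Things in the scene. Friction and masses are not known exactly. Their poses are not given: they have to be found in the camera images.
- lift: the fixed hydraulic bench lift; origin on the table under the tray's centre. x points away from the robot (within 0.3 rad), y to the left. In its frame, mm: tray x -75..75, y -100..100; mast left of it; then the grey pump block x -55..55, y 167..243, 112 tall, release valve on top at (0, 205). Foot plate 12 high, x -85..85, y 108..248. Two 15 mm high rubber pads under the tray at (55, +/-75)
- mast_top (a point): middle of the top of the lift's mast, 210 mm above the table: two steel posts and a crosshead with the ram between, x -75..75 mm and y 117..143 mm in the lift's frame
- tray_mid (a point): centre of the underside of the lift's tray: a steel plate 150 (x) x 200 (y) mm with rims 16 mm high and an opened radio chassis clamped on it, 57 mm high in all; the bracket at its left end reaches 76 mm above the underside. It moves only straight up and down; the underside is 15 mm above the table when fully down
- tray (a joint): height of the tray above its lowest position, m: 0 is fully down on the rest, up to 0.108; starts at 0.08 to 0.105. Its weight makes it sink when the release valve is open; the closed valve holds it
- valve_grip (a point): centre of the release valve's T-bar on top of the pump block, on the valve's vertical axis, 159 mm above the table. The plain steel bar is 85 mm long, 14 wide and 26 high; its underside is 34 mm above the pump block. This frame's x axis runs along the bar and turns with it; with the valve closed the bar is parallel to the lift's x axis
- valve (a joint): release valve angle, rad: 0 closed (stop), grows counter-clockwise seen from above, stop at 1.2; starts at 0 to 0.05; under 0.1 counts as closed. Stays where left (0.12 N m to turn). The tray begins to sink somewhere between 0.12 and 0.35, depending on its load; each further 0.1 rad adds 2 to 3 cm/s, and wide open it drops at 8 to 12 cm/s. Turned back it slows, stops and holds
- meter_mid (a point): centre of a flat black test meter, a box 150 x 50 x 34 mm (x, y, z of this frame, z up), about 0.22 kg; it lies on the table with x roughly along the lift's x axis (within 0.2 rad), its far end (+x) 30 to 60 mm under the tray's front edge, before the left or the right half of the tray
- lamp_mid (a point): a flat-sided grey work lamp lying beside the meter: handle 36 x 36 mm in section, x -85..37 mm in this frame; head 48 x 48 mm, x 35..85; both on one flat underside, 18 mm below this point, which is half-way along on the handle's axis; z up, 0.22 kg. x within 0.2 rad of the lift's x axis; the head lies 40 to 70 mm under the tray's front edge
- bin: fixed open steel tray-like bin 270 (x) x 210 (y) mm outside, walls 5 mm thick and 45 mm high, floor 5 mm; origin at the centre of its underside
- transformer: bystander: small transformer with copper winding, 66 x 63 x 50 mm, standing to the right of the lamp and meter; origin at its underside
- spray_can: bystander: aluminium spray can, 52 mm across, 150 mm tall, right of the tray; origin at its underside
- loudspeaker: bystander: loose loudspeaker, 96 mm across, 46 mm high, lying on its magnet left of the meter and lamp; origin at its underside
- solder_reel: bystander: reel, 62 mm across, 50 mm high, on the left; origin at its underside
- mug: bystander: white mug, 76 mm across, 90 mm high, on the left; origin at its underside
- screwdriver: bystander: screwdriver 190 mm long lying behind the lift; its x axis runs along it
- remote: bystander: remote control 170 x 45 x 20 mm lying between the robot, the bin and the lift; origin at its underside
Mind the look-alikes: they are no part of the job. Leave any orange look-alike of the part that bears lamp_mid alone. Leave any yellow look-alike of the part that bears meter_mid alone.

How it is judged:
By the outcome, as a careful person would: the job done as asked, in the order asked, and still so for the second after the job is handed in, with the robot touching nothing.
It also fails if it takes over 72 s, if anything falls off the work surface, if the arm or the gripper's body presses on something with over 40 N, if the wrist force passes 120 N, or if a joint passes its speed limit or range.

## Robot

A 6-joint arm with a two-finger parallel gripper is mounted at the origin on the work surface. World frame = base frame: x ahead of the robot, y to its left, z up, the work surface at z = 0. Lengths are in m, angles in rad, forces in N, time in s.
With the tool pointing down it reaches from about 0.425 to 0.925 m from the base axis. Payload 12.5 kg.
Tool frame: the origin (TCP) lies at the very end of the fingers, on their centre line; the grasp point (between the pads) lies 19 mm behind it; z points along the fingers, y is the direction in which the jaws open and shut (so a half turn about z gives the same grasp; the last joint's range is limited). The gripper opens to 85 mm and grips with 20 to 120 N. Pads are 22 mm wide; open, the fingers measure 114 mm over their backs; the gripper's body (76 mm by 85 mm) begins 54 mm behind the grasp point. The pads swing forward as they close: fully open they stand 13 mm farther back than shut.
Start: joints at [-1.368, 0.491, 1.559, -0, 1.092, -0.106], TCP at [0.19, -0.595, 0.194] pointing down, gripper open.
Joint ranges: [-3.1, 3.1], [-0.84, 2.19], [0.05, 2.79], [-1.13, 4.28], [0.06, 2.93], [-2.69, 2.69]. Speed limits (rad/s): [2.22, 2.22, 2.79, 3.14, 3.14, 3.14].

## Interface

Orientations are given as a unit quaternion [x, y, z, w].
In Python, from plant import sense, snapshot, order, spotter gives the robot as it stands.
- The arm moves only by the tool move_arm, never from a script. Its argument "motion" is one flat list of numbers, 5 for each row, row after row: the shift along the world's x, y, z in units of 25 mm (1.0 is 25 mm), then the turn about the world's z in units of 10 degrees (1.0 is 10 degrees), then the finger opening in mm, from 0 to 85.4. A call has 1 to 20 rows; each row is the pose to reach, as a shift and turn from the pose commanded when the call began; what a row does not reach only later rows make up. A row lasts 1/8 s, in which the tool goes at most 62.5 mm and 10.7 degrees, less where a joint would pass 70% of its speed; a pose out of reach is approached as far as the arm can. A call with a gripper value outside its range is refused whole. The fingers move at their own pace and stop on an object; "force" is the grip in N (left out, the last holds). Time passes only in rows, so rows that repeat a pose let the fingers close. It gives the time, the measured TCP pose, the force and the opening at its end, in the units of the state.
- sense(): the state, without advancing time (a new reading comes with each control period).
- snapshot(name): name is "side" or "top"; returns a dict with "image" (480x640x3 uint8, red, green, blue), "z_map" (480x640 float32, m along the optical axis (not along the pixel's ray), 0 where there is no reading), "mtx" (3x3 intrinsics, pixels), "k1" (the pictures are not rectified: a ray, as slopes to the right and down, at radius r is drawn at 1 + k1 r^2 times it, then the intrinsics apply), "world_to_cam" (4x4, takes a point from world to camera coordinates). Camera axes: x right, y up, looking along -z (the intrinsics and any distortion apply to the point x, -y, -z); pixel columns grow to the right and rows downward; lengths in m; the calibration is good to about 2 mm. A picture is of the moment at which its call begins.
- order.job_done(): hands the job in, once; it reports no verdict.
Trained networks look in a picture, given as the dict that the camera call returned (one of the last four; its "shot" number tells which), for a name from the list of things; names that differ only in an ending like _2 or _b are one class to them, and where a whole thing is asked for, a point or a joint stands for the part that bears it (a point fixed in the world has none). Each returns a list of dicts, best first, with "confidence" (0 to 1); they miss things now and then, are a little off and sometimes report something else, mostly with a low value. They report only what shows in the picture. A call takes as long as a camera call. They do not tell look-alikes from the thing itself.
- spotter.outline_of(query, picture): "region" (480x640 bool, what is visible of it).
- spotter.mark_of(query, picture): "point" ([x, y, z] in m, in world coordinates, good to about 4 mm: a listed point, or the origin of a listed thing).
The state is a dict: "t": time; "qpos": joint angles; "dq": joint speeds; "effort": joint torques, N m; "tool_pos": TCP position; "tcp_rot": TCP orientation; "wrist_force": force on the tool from outside, world axes, zero at the start; "moment": the same for the moment, N m; "opening": finger opening in m.
Only numpy, scipy, OpenCV 4.12 (cv2) and the standard library are available. Lean on these libraries where they do the work, as an engineer would, in place of code of your own. Each camera call takes 0.05 s, during which the arm holds its last target. There are 200 camera calls.

## Working session

There is one attempt and no reset: what is moved stays moved. The work goes in short steps, Python scripts to look and compute and a tool call to move; the robot and the scene stay as the last step left them, time stands still between calls to the robot, and variables do not carry over. Pictures are saved under pics/ and viewed, about 8 in all and at most 12, crops included, and the job is handed in when it is done.

Besides the shell and the picture viewer there is one more tool, called after "Call:" by a JSON object that holds its "api" and its "payload", one argument or row to a line. move_arm: Moves the arm, as the interface text tells. Its arguments: {"type":"object","properties":{"motion":{"type":"array","items":{"type":"number"}},"force":{"type":"number"}},"required":["motion"]}

```bash
mkdir -p pics; ls; cat > h.py <<'E'
import numpy as np, cv2
from plant import sense, snapshot, order, spotter
def save(s,n): cv2.imwrite(f'pics/{n}.png',s['image'][:,:,::-1])
def world(s):
    "world xyz per pixel (480x640x3), nan where no depth"
    K=s['mtx'];k=s['k1'];v,u=np.mgrid[:480,:640]
    xd=(u-K[0,2])/K[0,0];yd=(v-K[1,2])/K[1,1];x,y=xd.copy(),yd.copy()
    for _ in range(8):
        f=1+k*(x*x+y*y);x=xd/f;y=yd/f
    z=np.where(s['z_map']>0,s['z_map'],np.nan)
    P=np.stack([x*z,-y*z,-z,np.ones_like(z)],-1)
    return (P@np.linalg.inv(s['world_to_cam']).T)[...,:3]
def proj(s,p):
    c=s['world_to_cam']@np.r_[p,1];x,y=c[0]/-c[2],-c[1]/-c[2];f=1+s['k1']*(x*x+y*y)
    K=s['mtx'];return [round(K[0,0]*x*f+K[0,2]),round(K[1,1]*y*f+K[1,2])]
E
python3 - <<'E'
from h import *
np.set_printoptions(precision=3,suppress=True)
st=sense();print(st['t'],st['tool_pos'],st['tcp_rot'],st['opening'])
for n in('top','side'):
    s=snapshot(n);save(s,n+'0');np.savez(n+'0.npz',**{k:v for k,v in s.items()})
    for q in['lift','mast_top','tray_mid','valve_grip','meter_mid','lamp_mid','bin','transformer','spray_can','loudspeaker','solder_reel','mug','screwdriver','remote']:
        print(n,q,[(np.array(d['point']).round(3).tolist(),round(d['confidence'],2),proj(s,d['point'])) for d in spotter.mark_of(q,s)[:3]])
E
```

```text
pics
0.0 [ 0.19  -0.595  0.193] [ 0.988  0.154 -0.    -0.001] 0.08560049946080771
top lift [([0.61, 0.077, -0.0], 0.82, [333, 216]), ([0.492, -0.081, 0.003], 0.57, [389, 258]), ([0.634, 0.283, 0.161], 0.48, [251, 194])]
top mast_top [([0.624, 0.213, 0.212], 0.82, [277, 194])]
top tray_mid [([0.607, 0.079, 0.109], 0.94, [333, 210])]
top valve_grip [([0.634, 0.282, 0.162], 0.65, [252, 194]), ([0.623, 0.21, 0.212], 0.59, [278, 194])]
top meter_mid [([0.334, 0.611, 0.017], 0.89, [134, 312]), ([0.508, 0.154, 0.019], 0.72, [305, 251])]
top lamp_mid [([0.261, 0.332, 0.015], 0.87, [237, 341]), ([0.507, 0.023, 0.018], 0.85, [352, 252])]
top bin [([0.495, -0.412, 0.0], 0.57, [508, 260])]
top transformer [([0.492, -0.082, 0.002], 0.6, [389, 259])]
top spray_can [([0.634, -0.082, -0.003], 0.81, [389, 209])]
top loudspeaker [([0.492, 0.303, 0.002], 0.68, [251, 256])]
top solder_reel [([0.49, 0.303, -0.0], 0.28, [251, 257])]
top mug [([0.597, 0.432, -0.001], 0.69, [207, 218]), ([0.508, 0.154, 0.021], 0.47, [304, 251])]
top screwdriver [([0.781, -0.105, 0.003], 0.89, [397, 158]), ([0.507, 0.154, 0.019], 0.71, [305, 251])]
top remote [([0.401, -0.208, -0.001], 0.75, [435, 292])]
side lift []
side mast_top []
side tray_mid []
side valve_grip [([0.502, 0.022, 0.016], 0.66, [333, 287])]
side meter_mid [([0.504, 0.152, 0.016], 0.96, [303, 264]), ([0.332, 0.608, 0.018], 0.66, [176, 217])]
side lamp_mid [([0.502, 0.021, 0.018], 0.83, [333, 287])]
side bin []
side transformer [([0.493, -0.087, 0.0], 0.87, [357, 313])]
side spray_can []
side loudspeaker []
side solder_reel []
side mug []
side screwdriver [([0.774, -0.105, -0.006], 0.55, [427, 273])]
side remote [([0.401, -0.208, 0.0], 0.62, [364, 357])]
```

```bash
python3 - <<'E'
from h import *
a=cv2.imread('pics/top0.png')[130:370,90:570];b=cv2.imread('pics/side0.png')[180:420,150:550]
cv2.imwrite('pics/a.png',cv2.resize(a,(800,400)));cv2.imwrite('pics/b.png',cv2.resize(b,(800,480)))
E
```

```text
(no output)
```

View pics/a.png

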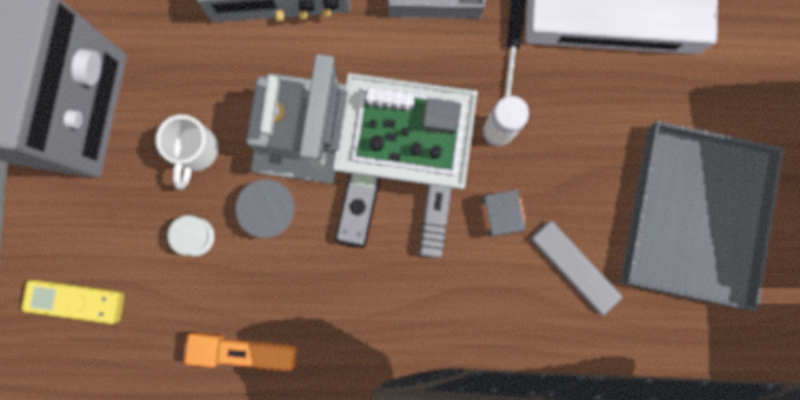

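View pics/b.png

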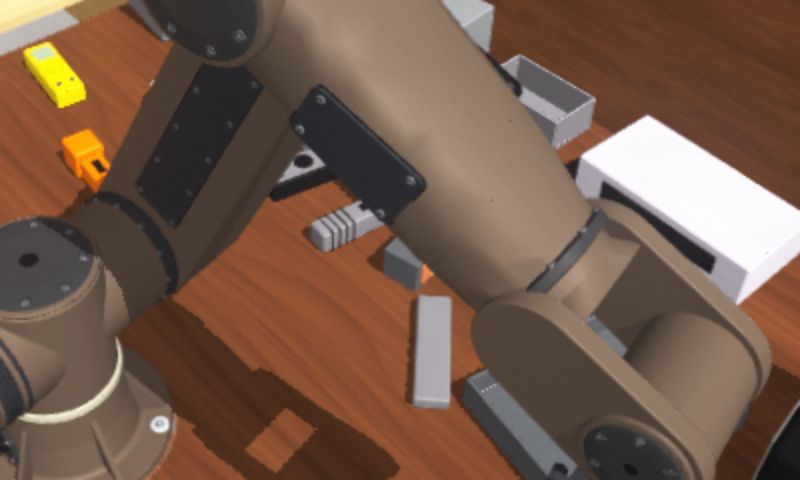

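```bash
python3 - <<'E'
from h import *
np.set_printoptions(precision=3,suppress=True)
s=snapshot('top');W=world(s)
def rect(pts,name):
    c,(w,h),a=cv2.minAreaRect((pts*1000).astype(np.float32))
    if w<h: w,h,a=h,w,a+90
    a=(a+90)%180-90
    print(name,'c',np.round(c,1),'LxW',round(w),round(h),'long axis yaw deg',round(a,1))
def box(x0,x1,y0,y1,z0,z1,name):
    m=(W[...,0]>x0)&(W[...,0]<x1)&(W[...,1]>y0)&(W[...,1]<y1)&(W[...,2]>z0)&(W[...,2]<z1)
    P=W[m];print(name,len(P),'z med',np.median(P[:,2]).round(4),'bounds',P.min(0)[:2],P.max(0)[:2]);rect(P[:,:2],name);return P
box(.38,.54,.1,.21,.025,.045,'meter')
box(.38,.54,-.03,.075,.025,.06,'lamp')
box(.3,.7,-.6,-.28,.035,.06,'bin')
box(.5,.72,-.05,.2,.115,.14,'tray rim')
box(.5,.72,.24,.34,.155,.18,'valve bar')
box(.5,.74,.18,.25,.2,.22,'mast')
box(.5,.74,.22,.36,.105,.12,'pump')
box(.42,.56,-.13,-.04,.03,.06,'transf')
box(.56,.7,-.13,-.04,.1,.17,'can')
box(.43,.56,.25,.36,.03,.06,'spk')
box(.3,.46,-.3,-.15,.012,.03,'remote')
for q in('meter_mid','lamp_mid'):
    for d in spotter.outline_of(q,s):
        r=d['region']; P=W[r];print(q,d['confidence'],np.nanmedian(P,0)); 
        P=P[P[:,2]>.012]; rect(P[:,:2],q)
        print(np.percentile(P[:,2],[5,50,95]))
E
```

```text
meter 713 z med 0.0353 bounds [0.433 0.123] [0.539 0.189]
meter c [489.8 155.2] LxW 109 50 long axis yaw deg -10.8
lamp 573 z med 0.0357 bounds [0.419 0.002] [0.536 0.051]
lamp c [477.7  26.8] LxW 116 37 long axis yaw deg -7.5
bin 1061 z med 0.0436 bounds [ 0.343 -0.6  ] [ 0.7   -0.282]
bin c [ 538.9 -449.3] LxW 372 272 long axis yaw deg -11.2
tray rim 2930 z med 0.1262 bounds [ 0.523 -0.028] [0.695 0.199]
tray rim c [611.2  88.7] LxW 220 151 long axis yaw deg 82.7
valve bar 227 z med 0.171 bounds [0.592 0.271] [0.677 0.294]
valve bar c [634.6 282.1] LxW 85 15 long axis yaw deg -5.9
mast 693 z med 0.2096 bounds [0.55  0.187] [0.701 0.229]
mast c [625.8 207.7] LxW 150 27 long axis yaw deg -7.0
pump 902 z med 0.1114 bounds [0.559 0.227] [0.693 0.325]
pump c [626.7 269.7] LxW 122 102 long axis yaw deg -7.7
transf 562 z med 0.0493 bounds [ 0.455 -0.117] [ 0.528 -0.051]
transf c [492.1 -84.2] LxW 66 64 long axis yaw deg 11.1
can 393 z med 0.1488 bounds [ 0.608 -0.103] [ 0.659 -0.053]
can c [633.6 -78.5] LxW 50 49 long axis yaw deg 75.9
spk 951 z med 0.046 bounds [0.445 0.256] [0.538 0.349]
spk c [491.6 303.4] LxW 93 91 long axis yaw deg -44.7
remote 974 z med 0.0199 bounds [ 0.332 -0.296] [ 0.459 -0.15 ]
remote c [ 395.6 -223. ] LxW 146 126 long axis yaw deg 89.6
meter_mid 0.8 [0.338 0.603 0.035]
meter_mid c [337.3 610.9] LxW 150 50 long axis yaw deg 83.2
[0.026 0.035 0.04 ]
meter_mid 0.64 [0.492 0.154 0.035]
meter_mid c [493.8 154.2] LxW 118 50 long axis yaw deg -10.2
[0.03  0.035 0.04 ]
lamp_mid 0.89 [0.478 0.027 0.036]
lamp_mid c [477.7  27. ] LxW 116 37 long axis yaw deg -7.2
[0.031 0.036 0.041]
lamp_mid 0.68 [0.263 0.344 0.037]
lamp_mid c [260.8 335. ] LxW 171 48 long axis yaw deg 84.9
[0.029 0.038 0.05 ]
```

Call:
{"api": "move_arm", "payload": {
  "motion": [2.5, 2, 1.5, 0, 85, 5, 4, 1.5, 0, 85, 7.5, 6.5, 1.5, 0, 85, 9.5, 9, 1.5, 0, 85, 10.5, 11.5, 1.5, 0, 85, 10.8, 14, 1.5, -0.5, 85, 10.8, 16.5, 1.5, -1, 85, 10.8, 19, 1.5, -1.5, 85, 10.8, 21.5, 1, -2, 85, 10.8, 24, 0, -2.5, 85, 10.8, 26.5, -0.5, -2.8, 85, 11, 29, -1, -2.8, 85, 11.5, 30.1, -2, -2.8, 85, 12, 30.1, -2.5, -2.8, 85, 12, 30.1, -2.5, -2.8, 85, 12, 30.1, -2.5, -2.8, 85],
  "force": 60
}}

```text
t: 3.65
tool_pos: [0.4898, 0.1569, 0.1315]
tcp_rot: [0.996, -0.089, -0.0, 0.0]
wrist_force: [-0.2, -0.0, -0.1]
opening: 0.085
```

```bash
python3 - <<'E'
from h import *
s=snapshot('top');W=world(s)
m=(W[...,0]>.3)&(W[...,0]<.68)&(W[...,1]>-.56)&(W[...,1]<-.28)&(W[...,2]>.03)&(W[...,2]<.055)
n,l,stt,c=cv2.connectedComponentsWithStats(m.astype(np.uint8))
i=1+np.argmax(stt[1:,4]);P=W[l==i];print(len(P),P.min(0),P.max(0),cv2.minAreaRect((P[:,:2]*1000).astype(np.float32)))
b=spotter.mark_of('bin',s)[:1];print(b)
side=snapshot('side');save(s,'t1');save(side,'s1')
for n in(s,side):
  for q in('meter_mid','lamp_mid','bin'):print(q,[(np.round(d['point'],3),d['confidence'])for d in spotter.mark_of(q,n)[:2]])
a=s['image'][150:320,200:560,::-1];cv2.imwrite('pics/v1.png',np.vstack([cv2.resize(a,(720,340)),cv2.resize(side['image'][150:420,100:640,::-1],(720,260))]))
E
```

```text
1131 [ 0.34297758 -0.53817171  0.03006092] [ 0.64652979 -0.28061796  0.05201593] ((495.0754089355469, -410.07232666015625), (213.227294921875, 270.6216125488281), 78.77322387695312)
[{'point': [0.4923, -0.4096, -0.0005], 'confidence': 0.89}]
meter_mid [(array([0.338, 0.613, 0.021]), 0.66), (array([0.634, 0.286, 0.159]), 0.61)]
lamp_mid [(array([0.509, 0.026, 0.018]), 0.58), (array([0.26 , 0.335, 0.018]), 0.58)]
bin [(array([ 0.492, -0.41 , -0.   ]), 0.89)]
meter_mid [(array([0.334, 0.612, 0.019]), 0.89), (array([0.64 , 0.283, 0.157]), 0.7)]
lamp_mid [(array([0.256, 0.332, 0.021]), 0.87), (array([0.503, 0.022, 0.017]), 0.84)]
bin [(array([ 0.494, -0.413,  0.002]), 0.67)]
```

View pics/v1.png

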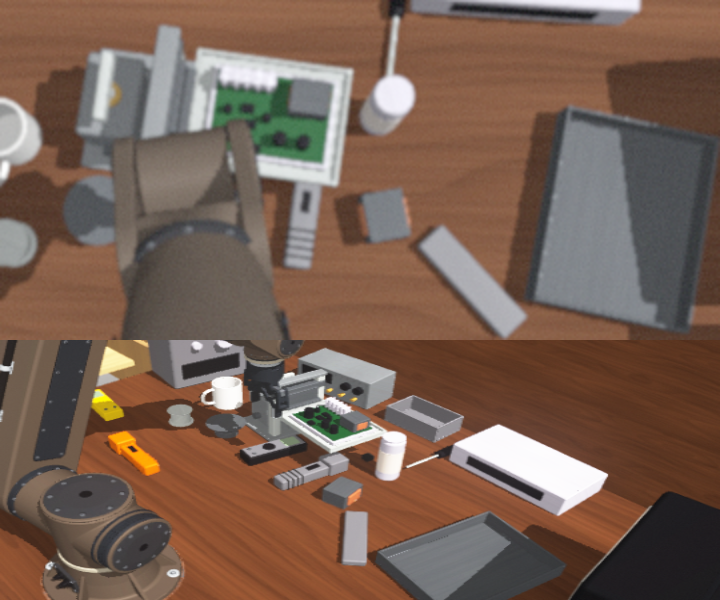

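```bash
python3 - <<'E'
from h import *
for n in('side','top'):
  s=snapshot(n);W=world(s)
  for z in np.arange(.2,.56,.02):
    m=(abs(W[...,2]-z-.01)<.01)&(abs(W[...,0]-.5)<.3)&(abs(W[...,1]-.157)<(.16 if z>.22 else .06))
    if m.sum()>3:
        P=W[m];print(n,round(z,2),m.sum(),'x',P[:,0].min().round(3),P[:,0].max().round(3),'y',P[:,1].min().round(3),P[:,1].max().round(3))
E
```

```text
side 0.2 329 x 0.469 0.698 y 0.097 0.217
side 0.22 66 x 0.466 0.503 y 0.098 0.217
side 0.24 166 x 0.462 0.495 y 0.078 0.225
side 0.26 189 x 0.464 0.493 y 0.082 0.224
side 0.28 124 x 0.451 0.511 y 0.086 0.221
side 0.3 179 x 0.449 0.511 y 0.114 0.172
side 0.32 212 x 0.449 0.521 y 0.114 0.173
side 0.34 136 x 0.449 0.515 y 0.114 0.18
side 0.36 216 x 0.446 0.517 y 0.091 0.188
side 0.38 203 x 0.438 0.536 y 0.083 0.205
side 0.4 238 x 0.429 0.546 y 0.08 0.197
side 0.42 228 x 0.416 0.545 y 0.079 0.105
side 0.44 298 x 0.376 0.541 y 0.076 0.196
side 0.46 437 x 0.356 0.524 y 0.072 0.192
side 0.48 381 x 0.342 0.501 y 0.072 0.148
side 0.5 372 x 0.325 0.475 y 0.073 0.145
side 0.52 409 x 0.311 0.456 y 0.071 0.151
side 0.54 354 x 0.295 0.438 y 0.067 0.15
top 0.2 526 x 0.565 0.7 y 0.187 0.217
top 0.24 6 x 0.486 0.499 y 0.084 0.114
top 0.42 38 x 0.455 0.545 y 0.101 0.213
top 0.44 681 x 0.452 0.545 y 0.088 0.225
top 0.46 1555 x 0.45 0.534 y 0.092 0.222
top 0.48 257 x 0.39 0.509 y 0.077 0.216
top 0.5 494 x 0.378 0.486 y 0.078 0.213
top 0.52 994 x 0.379 0.463 y 0.08 0.209
top 0.54 678 x 0.38 0.443 y 0.084 0.192
```

Call:
{"api": "move_arm", "payload": {
  "motion": [0, 0, -1.5, 0, 80, 0, 0, -3, 0, 76, 0, 0, -4, 0, 76, 0, 0, -4.6, 0, 76, 0, 0, -5, 0, 76, 0, 0, -5.1, 0, 76, 0, 0, -5.1, 0, 45, 0, 0, -5.1, 0, 40, 0, 0, -5.1, 0, 40, 0, 0, -5.1, 0, 40, 0, 0, -5.1, 0, 40],
  "force": 60
}}

```text
t: 5.58
tool_pos: [0.49, 0.157, 0.0041]
tcp_rot: [0.996, -0.09, 0.0, 0.0]
wrist_force: [-0.9, -0.1, -0.0]
opening: 0.0401
```

```bash
python3 - <<'E'
from h import *
print(sense()['opening'])
s=snapshot('side');a=s['image'][215:335,220:400,::-1]
cv2.imwrite('pics/v2.png',cv2.resize(a,(720,480),interpolation=cv2.INTER_CUBIC))
E
```

```text
0.040054923935786885
```

View pics/v2.png

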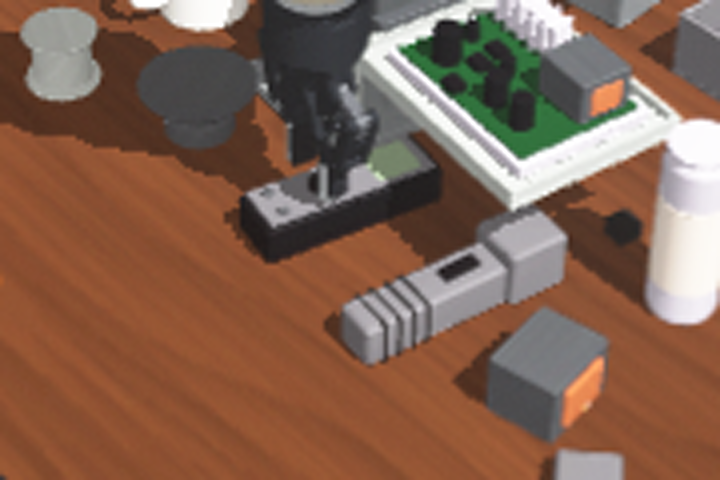

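```bash
python3 - <<'E'
from h import *
s=snapshot('side');W=world(s)
np.set_printoptions(precision=3,suppress=True,linewidth=150)
u=220+340/4
for u in(299,303,305,308):
  for v in range(252,272): print(u,v,W[v,u],s['image'][v,u]) if v%2==0 else 0
for q in('meter_mid',):
  for d in spotter.mark_of(q,s)[:2]:print(d['point'],d['confidence'],proj(s,d['point']))
  for d in spotter.outline_of(q,s)[:2]:
    P=W[d['region']];P=P[P[:,2]>.031];P=P[P[:,2]<.038];print(d['confidence'],cv2.minAreaRect((P[:,:2]*1000).astype(np.float32)),len(P),np.median(P,0))
print(sense()['tool_pos'],sense()['tcp_rot'],sense()['wrist_force'])
E
```

```text
299 252 [0.474 0.135 0.089] [48 45 46]
299 254 [ 0.538  0.213 -0.003] [98 66 49]
299 256 [ 0.53   0.202 -0.   ] [118 105 101]
299 258 [0.498 0.164 0.034] [74 74 73]
299 260 [0.491 0.156 0.035] [64 61 61]
299 262 [0.484 0.149 0.036] [65 63 63]
299 264 [0.48  0.143 0.035] [106 105 106]
299 266 [0.476 0.138 0.033] [104 101 104]
299 268 [0.473 0.135 0.028] [59 56 58]
299 270 [0.472 0.134 0.022] [40 36 38]
303 252 [0.466 0.109 0.11 ] [41 40 41]
303 254 [0.469 0.112 0.099] [42 40 41]
303 256 [0.47  0.113 0.09 ] [53 53 55]
303 258 [0.476 0.12  0.075] [43 41 43]
303 260 [0.478 0.123 0.065] [47 45 48]
303 262 [0.481 0.126 0.054] [54 53 58]
303 264 [0.479 0.124 0.048] [90 90 92]
303 266 [0.486 0.132 0.031] [88 84 88]
303 268 [0.485 0.131 0.024] [41 39 40]
303 270 [0.484 0.13  0.018] [41 39 38]
305 252 [0.47  0.105 0.111] [42 41 42]
305 254 [0.464 0.098 0.111] [46 46 48]
305 256 [0.47  0.104 0.096] [48 48 51]
305 258 [0.485 0.122 0.068] [43 41 42]
305 260 [0.483 0.119 0.064] [60 61 65]
305 262 [0.482 0.119 0.057] [57 58 61]
305 264 [0.494 0.132 0.034] [157 157 161]
305 266 [0.49  0.127 0.032] [
[... 192 characters left out ...]
] [80 80 84]
308 258 [0.52  0.15  0.031] [176 173 178]
308 260 [0.511 0.139 0.035] [176 172 178]
308 262 [0.506 0.133 0.034] [175 172 177]
308 264 [0.504 0.131 0.029] [86 84 87]
308 266 [0.501 0.127 0.025] [42 39 41]
308 268 [0.499 0.125 0.02 ] [39 36 36]
308 270 [0.499 0.125 0.012] [41 36 36]
[0.5029, 0.1534, 0.0188] 0.66 [303, 263]
[0.3353, 0.6096, 0.0181] 0.51 [176, 216]
0.75 ((338.0636901855469, 548.9609375), (44.15306854248047, 24.312213897705078), 50.01419448852539) 37 [0.339 0.549 0.033]
0.7 ((505.4264221191406, 146.6843719482422), (51.30949783325195, 144.9093017578125), 78.49510955810547) 298 [0.493 0.144 0.034]
[0.49  0.157 0.004] [ 0.996 -0.09  -0.     0.   ] [ 0.736  0.663 -0.048]
```

```bash
cat > grip.py <<'E'
from h import *
st=sense();t=st['tool_pos'];print('tcp',np.round(t,4),'open',round(st['opening'],4),'F',np.round(st['wrist_force'],1))
s=snapshot('side');W=world(s)
for z in np.arange(-.01,.12,.01):
    m=(abs(W[...,2]-t[2]-z-.005)<.005)&(abs(W[...,0]-t[0])<.045)&(abs(W[...,1]-t[1])<.08)&(W[...,2]>.04)
    if m.sum(): P=W[m]-t;print('dz %.2f n %d  dx %.3f %.3f  dy %.3f %.3f'%(z,m.sum(),P[:,0].min(),P[:,0].max(),P[:,1].min(),P[:,1].max()))
E
python3 grip.py
```

```text
tcp [0.49  0.157 0.004] open 0.0401 F [ 0.7  0.7 -0. ]
dz 0.03 n 5  dx -0.013 0.014  dy -0.022 0.019
dz 0.04 n 34  dx -0.016 0.013  dy -0.037 0.021
dz 0.05 n 34  dx -0.017 0.010  dy -0.036 0.022
dz 0.06 n 31  dx -0.018 0.010  dy -0.037 0.026
dz 0.07 n 20  dx -0.017 0.006  dy -0.032 0.033
dz 0.08 n 53  dx -0.022 0.007  dy -0.057 0.048
dz 0.09 n 41  dx -0.023 0.044  dy -0.078 0.049
dz 0.10 n 82  dx -0.023 0.045  dy -0.075 0.054
dz 0.11 n 66  dx -0.023 0.044  dy -0.080 0.060
```

Call:
{"api": "move_arm", "payload": {
  "motion": [0, 0, 1, 0, 40, 0, 0, 2.4, 0, 40, 0, 0, 2.4, 0, 40]
}}

```text
t: 6.2
tool_pos: [0.4911, 0.1573, 0.066]
tcp_rot: [0.996, -0.09, 0.002, -0.0]
wrist_force: [0.6, 0.3, -0.0]
opening: 0.0397
```

```bash
python3 grip.py
```

```text
tcp [0.4911 0.1573 0.066 ] open 0.0397 F [ 0.6  0.3 -0. ]
dz 0.03 n 14  dx -0.012 0.044  dy -0.074 0.021
dz 0.04 n 42  dx -0.016 0.045  dy -0.078 0.023
dz 0.05 n 50  dx -0.016 0.045  dy -0.077 0.021
dz 0.06 n 33  dx -0.018 0.008  dy -0.038 0.021
dz 0.07 n 23  dx -0.018 0.007  dy -0.038 0.029
dz 0.08 n 51  dx -0.023 0.006  dy -0.055 0.049
dz 0.09 n 49  dx -0.024 0.001  dy -0.059 0.056
dz 0.10 n 75  dx -0.024 0.006  dy -0.065 0.058
dz 0.11 n 73  dx -0.024 0.004  dy -0.065 0.059
```

Call:
{"api": "move_arm", "payload": {
  "motion": [-0.04, 0, 0, 0, 76, 0, 0, 0, 0, 76, 0, 0, -1, 0, 76, 0, 0, -2, 0, 76, 0, 0, -2.6, 0, 76, 0, 0, -3, 0, 76, 0, 0, -3.3, 0, 76, 0, 0, -3.6, 0, 76, 0, 0, -3.6, 0, 76]
}}

```text
t: 7.38
tool_pos: [0.4899, 0.157, -0.0262]
tcp_rot: [0.996, -0.09, -0.0, 0.0]
wrist_force: [-0.7, 0.1, -0.6]
opening: 0.0761
```

```bash
python3 grip.py
```

```text
tcp [ 0.4899  0.157  -0.0262] open 0.0761 F [-0.7  0.1 -0.6]
dz 0.06 n 12  dx -0.019 0.014  dy -0.055 0.039
dz 0.07 n 32  dx -0.018 0.014  dy -0.055 0.041
dz 0.08 n 19  dx -0.022 0.010  dy -0.051 0.059
dz 0.09 n 61  dx -0.025 0.013  dy -0.074 0.069
dz 0.10 n 60  dx -0.025 0.011  dy -0.073 0.069
dz 0.11 n 67  dx -0.027 0.002  dy -0.073 0.069
```

Call:
{"api": "move_arm", "payload": {
  "motion": [0, 0, 0, 0, 60, 0, 0, 0, 0, 45, 0, 0, 0, 0, 40, 0, 0, 0, 0, 40, 0, 0, 0, 0, 40],
  "force": 60
}}

```text
t: 8.05
tool_pos: [0.4902, 0.157, -0.0253]
tcp_rot: [0.996, -0.09, 0.0, -0.0]
wrist_force: [-1.2, -0.2, 6.6]
opening: 0.0489
```

```bash
python3 - <<'E'
from h import *
st=sense();print(st['tool_pos'],st['opening'],st['wrist_force'])
s=snapshot('side');a=s['image'][215:335,220:400,::-1]
cv2.imwrite('pics/v3.png',cv2.resize(a,(720,480),interpolation=cv2.INTER_CUBIC))
E
```

```text
[ 0.49016823  0.15704094 -0.02526224] 0.04891522463937747 [-1.15753229 -0.19218867  6.60218831]
```

View pics/v3.png

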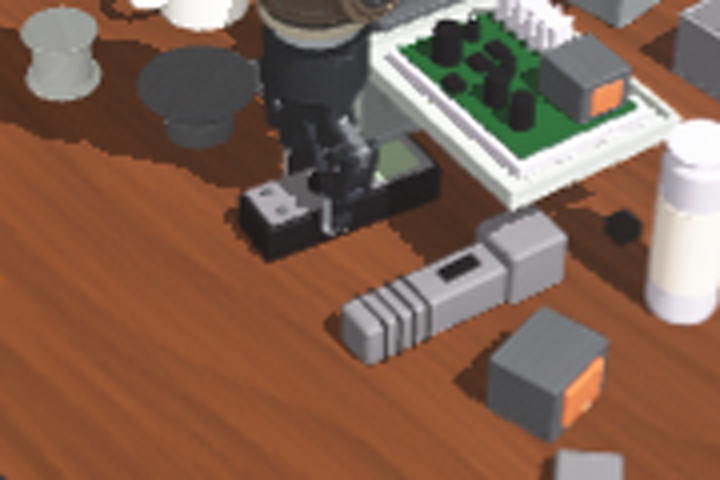

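Call:
{"api": "move_arm", "payload": {
  "motion": [0, 0, 0.3, 0, 40, -0.4, 0.1, 0.6, 0, 40, -1, 0.2, 0.6, 0, 40, -1.6, 0.3, 0.6, 0, 40, -2.2, 0.4, 0.6, 0, 40, -2.4, 0.4, 1, 0, 40, -2.4, 0.4, 2, 0, 40, -2.4, 0.4, 3.5, 0, 40, -2.4, 0.4, 5, 0, 40, -2.4, 0.4, 6.5, 0, 40, -2.4, 0.4, 7.7, 0, 40, -2.3, -0.5, 8.2, 0, 40, -2.1, -2, 8.2, 0, 40, -2, -4, 8.2, 0, 40, -1.9, -6, 8.2, 0, 40, -1.8, -8, 8.2, 0, 40, -1.6, -10, 8.2, 0, 40, -1.4, -12, 8.2, 0, 40, -1.2, -14, 8.2, 0, 40, -1, -16, 8.2, 0, 40]
}}

```text
t: 10.6
tool_pos: [0.4647, -0.2446, 0.1796]
tcp_rot: [0.996, -0.09, 0.0, 0.0]
wrist_force: [0.4, -0.2, -2.2]
opening: 0.0486
```

Call:
{"api": "move_arm", "payload": {
  "motion": [0, -2, 0, 0, 40, 0, -4, 0, -0.1, 40, 0, -6, 0, -0.1, 40, 0, -7.6, -0.5, -0.1, 40, 0, -8.3, -1.5, -0.1, 40, 0.05, -8.36, -3, -0.1, 40, 0.05, -8.36, -4.5, -0.1, 40, 0.05, -8.36, -5.3, -0.1, 40, 0.05, -8.36, -5.3, -0.1, 40]
}}

```text
t: 11.72
tool_pos: [0.4656, -0.4513, 0.0455]
tcp_rot: [0.995, -0.099, -0.001, -0.001]
wrist_force: [0.3, 1.1, -3.2]
opening: 0.0488
```

```bash
cat > binchk.py <<'E'
from h import *
st=sense();print(np.round(st['tool_pos'],4),st['opening'],np.round(st['wrist_force'],1))
ex=np.array([.981,-.194]);ey=np.array([.194,.981]);c=np.array([.494,-.411])
for n in('side','top'):
  s=snapshot(n);W=world(s);save(s,n+'b')
  for q in('meter_mid','lamp_mid'):
    for d in spotter.mark_of(q,s)[:3]:
      p=np.array(d['point'])
      if np.linalg.norm(p[:2]-c)<.25: print(n,q,p.round(3),round(d['confidence'],2),'bin xy',((p[:2]-c)@ex).round(3),((p[:2]-c)@ey).round(3))
    for d in spotter.outline_of(q,s)[:3]:
      P=W[d['region']];P=P[np.isfinite(P[:,0])]
      if len(P)>30 and np.linalg.norm(np.median(P,0)[:2]-c)<.25: print(n,q,'outline',round(d['confidence'],2),cv2.minAreaRect((P[:,:2]*1000).astype(np.float32)),'z',np.percentile(P[:,2],[5,50,95]).round(3))
E
python3 binchk.py; python3 -c "
import cv2;a=cv2.imread('pics/sideb.png')[250:470,330:630];cv2.imwrite('pics/v4.png',cv2.resize(a,(750,550)))"
```

```text
[ 0.4656 -0.4513  0.0455] 0.04882597100817871 [ 0.3  1.1 -3.2]
side meter_mid [ 0.483 -0.455  0.086] 0.83 bin xy -0.002 -0.046
side meter_mid outline 0.69 ((506.13189697265625, -444.618896484375), (197.62322998046875, 133.72390747070312), 28.934932708740234) z [0.072 0.103 0.108]
top meter_mid [ 0.485 -0.455  0.093] 0.88 bin xy -0.001 -0.045
top meter_mid outline 0.81 ((537.9185180664062, -478.3578796386719), (68.61980438232422, 82.5108642578125), 20.19948387145996) z [0.089 0.108 0.113]
```

View pics/v4.png

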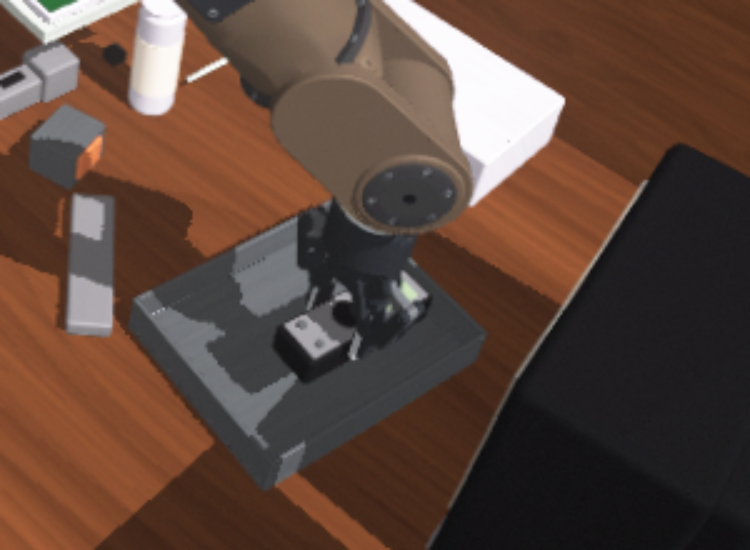

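Call:
{"api": "move_arm", "payload": {
  "motion": [0, 0, -1, 0, 40, 0, 0, -1.8, 0, 40, 0, 0, -2.3, 0, 40, 0, 0, -2.5, 0, 40, 0, 0, -2.62, 0, 40, 0, 0, -2.62, 0, 40]
}}

```text
t: 12.98
tool_pos: [0.4664, -0.4521, -0.0187]
tcp_rot: [0.995, -0.099, 0.0, 0.0]
wrist_force: [0.2, -1.2, -3.0]
opening: 0.0487
```

Call:
{"api": "move_arm", "payload": {
  "motion": [0, 0, 0, 0, 52, 0, 0, 0, 0, 56, 0, 0, 0, 0, 60, 0, 0, 0, 0, 60, 0, 0, 0.5, 0, 60, 0, 0, 1.5, 0, 60, 0, 0.5, 3, 0, 60, 0, 1.5, 5, 0, 60]
}}

```text
t: 13.98
tool_pos: [0.4658, -0.4143, 0.1072]
tcp_rot: [0.995, -0.099, -0.0, -0.0]
wrist_force: [0.4, 0.0, 0.6]
opening: 0.06
```

```bash
python3 binchk.py; python3 - <<'E'
from h import *
for n in('side','top'):
  s=snapshot(n);W=world(s)
  for q in('lamp_mid',):
    for d in spotter.mark_of(q,s)[:2]:print(n,np.round(d['point'],3),round(d['confidence'],2))
    for d in spotter.outline_of(q,s)[:2]:
      P=W[d['region']];P=P[(P[:,2]>.03)&(P[:,2]<.042)];print(cv2.minAreaRect((P[:,:2]*1000).astype(np.float32)))
E
```

```text
[ 0.4658 -0.4143  0.1072] 0.05999491174763842 [0.4 0.  0.6]
side meter_mid [ 0.483 -0.453  0.021] 0.55 bin xy -0.003 -0.043
side meter_mid outline 0.96 ((480.373046875, -458.8611755371094), (51.58695983886719, 148.62652587890625), 77.13821411132812) z [0.013 0.038 0.043]
side lamp_mid [ 0.48  -0.457  0.023] 0.24 bin xy -0.004 -0.047
top meter_mid [ 0.485 -0.451  0.023] 0.84 bin xy -0.001 -0.041
top meter_mid outline 0.88 ((433.11029052734375, -344.97528076171875), (145.28651428222656, 389.249267578125), 25.56698226928711) z [0.016 0.04  0.046]
side [0.502 0.021 0.014] 0.78
side [ 0.401 -0.21   0.001] 0.34
((502.1075439453125, 20.4456787109375), (49.001075744628906, 169.00033569335938), 80.79798126220703)
((0.0, 0.0), (0.0, 0.0), 0.0)
top [0.258 0.332 0.015] 0.87
top [0.507 0.022 0.018] 0.64
((259.4339599609375, 335.5884094238281), (170.92405700683594, 45.38262176513672), 81.96175384521484)
((477.3465576171875, 26.721946716308594), (36.54817581176758, 115.19607543945312), 82.34290313720703)
```

Call:
{"api": "move_arm", "payload": {
  "motion": [0, 1, 1, 0, 60, 0, 3, 1.3, 0, 65, 0, 5, 1.3, 0, 70, 0, 7, 1.3, 0, 70, 0, 9, 1.3, 0, 70, 0, 11, 1.3, 0.1, 70, 0, 13, 1.3, 0.2, 70, 0, 15, 1.3, 0.4, 70, 0.1, 16.8, 1.3, 0.4, 70, 0.2, 17.7, 1, 0.4, 70, 0.2, 17.7, 0, 0.4, 70, 0.2, 17.7, 0, 0.4, 70]
}}

```text
t: 16.27
tool_pos: [0.4705, 0.0283, 0.1052]
tcp_rot: [0.998, -0.063, -0.001, 0.0]
wrist_force: [-0.1, 0.3, -0.2]
opening: 0.0695
```

Call:
{"api": "move_arm", "payload": {
  "motion": [0, 0, -1.5, 0, 70, 0, 0, -3, 0, 70, 0, 0, -4, 0, 70, 0, 0, -4.6, 0, 70, 0, 0, -5, 0, 70, 0, 0, -5, 0, 60, 0, 0, -5, 0, 45, 0, 0, -5, 0, 30, 0, 0, -5, 0, 28, 0, 0, -5, 0, 28, 0, 0, -5, 0, 28],
  "force": 60
}}

```text
t: 17.65
tool_pos: [0.4716, 0.028, -0.018]
tcp_rot: [0.998, -0.064, 0.001, 0.0]
wrist_force: [-0.8, -0.2, 7.7]
opening: 0.0347
```

Call:
{"api": "move_arm", "payload": {
  "motion": [0, 0, 0.3, 0, 28, 0, 0, 0.6, 0, 28, -0.4, 0.5, 0.6, 0.2, 28, -0.8, 1.2, 0.6, 0.5, 28, -1.2, 1.9, 0.6, 0.9, 28, -1.6, 2.6, 0.6, 1.3, 28, -2, 3.3, 0.6, 1.7, 28, -2.3, 4, 0.6, 2.1, 28, -2.5, 4.4, 0.6, 2.5, 28, -2.65, 4.7, 0.6, 2.7, 28, -2.65, 4.7, 0.6, 2.7, 28]
}}

```text
t: 19.02
tool_pos: [0.4044, 0.146, -0.004]
tcp_rot: [0.985, 0.171, -0.0, 0.0]
wrist_force: [-0.8, 0.1, -2.5]
opening: 0.0345
```

```bash
python3 - <<'E'
from h import *
s=snapshot('side');W=world(s)
for d in spotter.mark_of('lamp_mid',s)[:2]:print(np.round(d['point'],3),d['confidence'])
a=s['image'][200:350,210:410,::-1];cv2.imwrite('pics/v5.png',cv2.resize(a,(720,540)))
E
```

```text
[0.433 0.156 0.032] 0.91
[0.258 0.335 0.022] 0.71
```

View pics/v5.png

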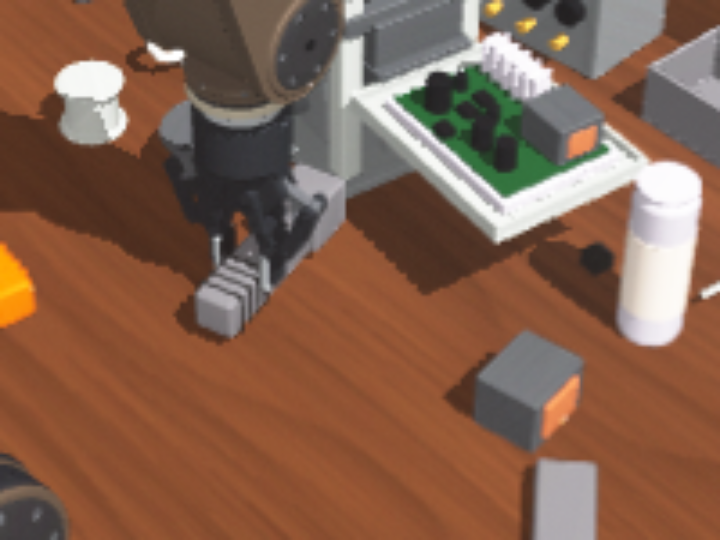

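Call:
{"api": "move_arm", "payload": {
  "motion": [0, 0, 1, 0, 28, 0, 0, 2.5, 0, 28, 0, 0, 4, 0, 28, 0, 0, 5.5, 0, 28, 0, 0, 7, 0, 28, 0.2, -0.5, 8, -0.3, 28, 0.6, -1.5, 8, -0.8, 28, 1, -3, 8, -1.3, 28, 1.4, -5, 8, -1.8, 28, 1.8, -7, 8, -2.3, 28, 2, -9, 8, -2.8, 28, 2.2, -11, 8, -3.1, 28, 2.4, -13, 8, -3.1, 28, 2.5, -15, 8, -3.1, 28, 2.6, -17, 8, -3.1, 28, 2.64, -19, 7.5, -3.1, 28, 2.64, -20, 6, -3.1, 28, 2.64, -20.4, 4.5, -3.1, 28, 2.64, -20.4, 3, -3.1, 28, 2.64, -20.4, 3, -3.1, 28]
}}

```text
t: 21.62
tool_pos: [0.4694, -0.3638, 0.0686]
tcp_rot: [0.995, -0.099, -0.002, -0.002]
wrist_force: [0.4, -0.0, -1.4]
opening: 0.035
```

```bash
python3 binchk.py
```

```text
[ 0.4694 -0.3638  0.0686] 0.03495662267651321 [ 0.4 -0.  -1.4]
side meter_mid [ 0.483 -0.453  0.025] 0.79 bin xy -0.003 -0.043
side meter_mid outline 0.6 ((481.9063415527344, -459.766845703125), (52.82765579223633, 151.5446014404297), 76.5688705444336) z [0.014 0.037 0.042]
side lamp_mid [ 0.5   -0.373  0.103] 0.78 bin xy -0.001 0.039
side lamp_mid outline 0.62 ((517.2793579101562, -368.568115234375), (199.28990173339844, 124.5906982421875), 21.638019561767578) z [0.091 0.12  0.133]
top lamp_mid [ 0.506 -0.371  0.11 ] 0.62 bin xy 0.004 0.042
```

Call:
{"api": "move_arm", "payload": {
  "motion": [0, 0.1, -1, 0, 28, 0, 0.1, -2, 0, 28, 0, 0.1, -2.7, 0, 28, 0, 0.1, -3.1, 0, 28, 0, 0.1, -3.3, 0, 28, 0, 0.1, -3.32, 0, 28]
}}

```text
t: 22.88
tool_pos: [0.4711, -0.3621, -0.0118]
tcp_rot: [0.995, -0.099, 0.0, 0.0]
wrist_force: [0.9, -0.9, -1.9]
opening: 0.0346
```

Call:
{"api": "move_arm", "payload": {
  "motion": [0, 0, 0, 0, 40, 0, 0, 0, 0, 46, 0, 0, 0, 0, 46, 0, 0, 0.5, 0, 46, 0, 0, 1.5, 0, 46, 0, 0, 3.5, 0, 46, 0, 0.5, 6, 0, 46, 0, 2, 8, 0, 46, 0, 4, 10, 0, 46, 0, 4, 10, 0, 46]
}}

```text
t: 24.12
tool_pos: [0.4716, -0.2604, 0.2421]
tcp_rot: [0.995, -0.098, 0.003, 0.001]
wrist_force: [-0.4, -0.3, 0.3]
opening: 0.0461
```

```bash
python3 binchk.py; python3 - <<'E'
from h import *
s=snapshot('top');t=snapshot('side')
for n in(s,t):
  for q in('valve_grip','tray_mid','mast_top'):print(q,[(np.round(d['point'],3),round(d['confidence'],2))for d in spotter.mark_of(q,n)[:1]])
a=cv2.resize(t['image'][250:470,330:630,::-1],(600,440));cv2.imwrite('pics/v6.png',a)
E
```

```text
[ 0.4716 -0.2604  0.2421] 0.04610971214434443 [-0.4 -0.3  0.3]
side meter_mid [ 0.481 -0.455  0.023] 0.82 bin xy -0.004 -0.046
side meter_mid outline 0.64 ((482.48382568359375, -452.2320556640625), (65.3828125, 151.07003784179688), 77.73841857910156) z [0.012 0.037 0.042]
side lamp_mid [ 0.5   -0.369  0.022] 0.78 bin xy -0.002 0.042
side lamp_mid outline 0.82 ((501.87554931640625, -361.99908447265625), (69.75750732421875, 175.13217163085938), 78.88141632080078) z [0.011 0.038 0.051]
top lamp_mid [ 0.505 -0.369  0.021] 0.68 bin xy 0.003 0.044
top lamp_mid outline 0.77 ((560.1546630859375, -364.4071960449219), (22.004318237304688, 55.42903518676758), 78.00114440917969) z [0.016 0.049 0.056]
valve_grip [(array([0.634, 0.283, 0.16 ]), 0.79)]
tray_mid [(array([0.611, 0.082, 0.107]), 0.57)]
mast_top [(array([0.624, 0.212, 0.213]), 0.78)]
valve_grip [(array([0.634, 0.281, 0.156]), 0.68)]
tray_mid [(array([0.611, 0.076, 0.108]), 0.83)]
mast_top [(array([0.62, 0.21, 0.21]), 0.68)]
```

View pics/v6.png

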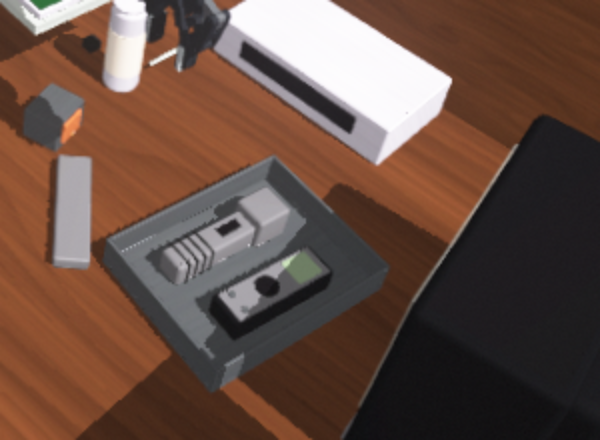

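Call:
{"api": "move_arm", "payload": {
  "motion": [0.4, 1.5, 0, 0, 24, 0.9, 3.5, 0, 0, 24, 1.4, 5.5, 0, 0, 24, 2, 7.5, 0, 0, 24, 2.6, 9.5, 0, 0.1, 24, 3.2, 11.5, 0, 0.2, 24, 3.8, 13.5, 0, 0.3, 24, 4.4, 15.5, 0, 0.4, 24, 5, 17.5, 0, 0.5, 24, 5.6, 19.5, 0, 0.54, 24, 6.2, 21, 0, 0.54, 24, 6.5, 21.75, -0.4, 0.54, 24, 6.5, 21.75, -0.9, 0.54, 24, 6.5, 21.75, -0.9, 0.54, 24],
  "force": 40
}}

```text
t: 26.78
tool_pos: [0.6327, 0.2804, 0.2139]
tcp_rot: [0.999, -0.052, -0.001, 0.001]
wrist_force: [-0.6, 0.5, 1.0]
opening: 0.0238
```

```bash
sed -i 's/abs(W\[...,1\]-t\[1\])<.08/abs(W[...,1]-t[1])<.09/;s/.01,.12,.01/.01,.16,.01/' grip.py; sed 's/-t;print/-t;P=np.c_[P[:,:2]@np.array([[.9947,.1028],[-.1028,.9947]]),P[:,2]];print/' grip.py > grip2.py; python3 grip2.py; sed 's/"side"/"top"/' grip2.py >/dev/null; python3 - <<'E'
from h import *
s=snapshot('side');W=world(s);t=sense()['tool_pos'];u,v=proj(s,t+[0,0,.03]);print(u,v)
a=s['image'][v-75:v+75,u-100:u+100,::-1];cv2.imwrite('pics/v7.png',cv2.resize(a,(720,540),interpolation=cv2.INTER_CUBIC))
E
```

```text
tcp [0.6327 0.2804 0.2139] open 0.0238 F [-0.6  0.5  1. ]
dz -0.01 n 132  dx -0.038 0.052  dy -0.091 -0.062
dz 0.03 n 15  dx -0.010 0.009  dy -0.024 0.018
dz 0.04 n 34  dx -0.012 0.011  dy -0.029 0.017
dz 0.05 n 43  dx -0.013 0.008  dy -0.033 0.026
dz 0.06 n 39  dx -0.011 0.008  dy -0.030 0.028
dz 0.07 n 30  dx -0.013 0.010  dy -0.031 0.021
dz 0.08 n 65  dx -0.014 0.016  dy -0.050 0.047
dz 0.09 n 46  dx -0.015 0.018  dy -0.052 0.047
dz 0.10 n 94  dx -0.018 0.015  dy -0.059 0.057
dz 0.11 n 78  dx -0.018 0.014  dy -0.064 0.059
dz 0.12 n 82  dx -0.018 0.014  dy -0.069 0.059
dz 0.13 n 107  dx -0.021 0.015  dy -0.070 0.058
dz 0.14 n 70  dx -0.019 0.008  dy -0.062 0.016
dz 0.15 n 39  dx -0.013 0.011  dy -0.047 -0.005
308 166
```

View pics/v7.png

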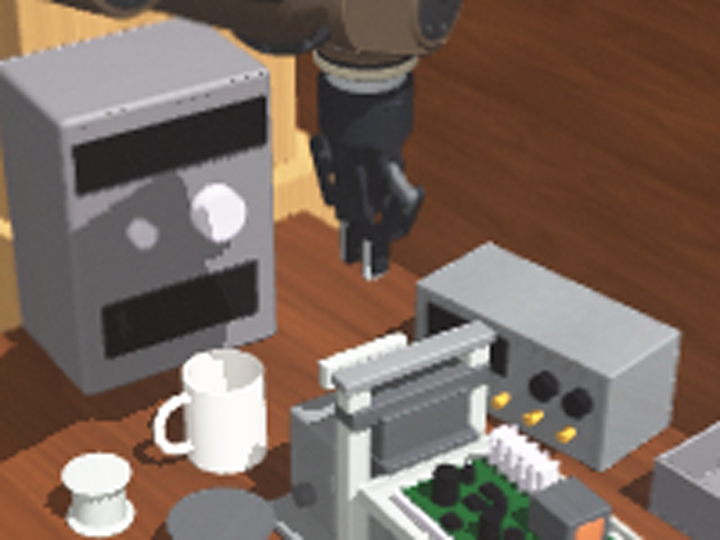

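Call:
{"api": "move_arm", "payload": {
  "motion": [0, 0, 0, 0, 24, 0, 0, -1, 0, 24, 0, 0, -2, 0, 24, 0, 0, -2.8, 0, 24, 0, 0, -3.4, 0, 24, 0, 0, -3.8, 0, 24, 0, 0, -4.1, 0, 24, 0, 0, -4.1, 0, 24]
}}

```text
t: 27.88
tool_pos: [0.6334, 0.2818, 0.1128]
tcp_rot: [0.999, -0.052, -0.0, 0.0]
wrist_force: [-0.2, 0.0, 0.2]
opening: 0.0245
```

```bash
python3 grip2.py|head -14
```

```text
tcp [0.6334 0.2818 0.1128] open 0.0245 F [-0.2  0.   0.2]
dz -0.01 n 72  dx -0.046 -0.004  dy -0.038 0.035
dz 0.00 n 5  dx -0.040 -0.014  dy 0.007 0.026
dz 0.01 n 1  dx -0.019 -0.019  dy -0.091 -0.091
dz 0.02 n 2  dx -0.035 -0.027  dy -0.092 -0.092
dz 0.03 n 9  dx -0.042 -0.028  dy -0.093 0.002
dz 0.04 n 16  dx -0.043 0.033  dy -0.093 0.020
dz 0.05 n 82  dx -0.043 0.040  dy -0.093 0.023
dz 0.06 n 158  dx -0.037 0.053  dy -0.091 0.020
dz 0.07 n 32  dx -0.014 0.051  dy -0.085 0.018
dz 0.08 n 78  dx -0.034 0.039  dy -0.091 0.044
dz 0.09 n 192  dx -0.036 0.052  dy -0.092 0.051
dz 0.10 n 71  dx -0.018 0.013  dy -0.060 0.056
dz 0.11 n 66  dx -0.019 0.012  dy -0.064 0.056
```

Call:
{"api": "move_arm", "payload": {
  "motion": [0, 0, 0, 0, 18, 0, 0, 0, 0, 8, 0, 0, 0, 0, 6, 0, 0, 0, 0, 6, 0, 0, 0, 0, 6],
  "force": 50
}}

```text
t: 28.55
tool_pos: [0.6338, 0.2825, 0.1138]
tcp_rot: [0.999, -0.051, 0.001, -0.001]
wrist_force: [0.1, 5.6, 4.0]
opening: 0.013
```

```bash
cat > tray.py <<'E'
from h import *
st=sense();print('t',st['t'],np.round(st['tool_pos'],4),'yaw',round(float(np.degrees(2*np.arctan2(st['tcp_rot'][1],st['tcp_rot'][0]))),2),'op',round(st['opening'],4),'F',np.round(st['wrist_force'],1),'M',np.round(st['moment'],2))
for n in('top','side'):
  s=snapshot(n);W=world(s)
  L=(W[...,:2]-[.6099,.0787]);X=L[...,0]*.9925-L[...,1]*.122;Y=L[...,0]*.122+L[...,1]*.9925
  m=(abs(X)<.07)&(Y>-.097)&(Y<-.05)&(W[...,2]>.005)   # right end of tray, PCB level & rim
  print(n,'tray z med',np.median(W[...,2][m]).round(4),m.sum(),[np.round(d['point'][2],3) for d in spotter.mark_of('tray_mid',s)[:1]])
E
python3 tray.py
```

```text
t 28.55 [0.6338 0.2825 0.1138] yaw -5.9 op 0.013 F [0.1 5.6 4. ] M [ 0.8   0.08 -0.01]
top tray z med 0.1255 969 [np.float64(0.109)]
side tray z med 0.125 832 [np.float64(0.101)]
```

Call:
{"api": "move_arm", "payload": {
  "motion": [0, 0, 0, 0.4, 6, 0, 0, 0, 0.8, 6, 0, 0, 0, 1.1, 6, 0, 0, 0, 1.25, 6, 0, 0, 0, 1.25, 6, 0, 0, 0, 1.25, 6]
}}

```text
t: 29.5
tool_pos: [0.6338, 0.2823, 0.1138]
tcp_rot: [0.998, 0.058, 0.001, -0.0]
wrist_force: [-0.3, 4.3, 5.0]
opening: 0.013
```

```bash
python3 tray.py
```

```text
t 29.5 [0.6338 0.2823 0.1138] yaw 6.59 op 0.013 F [-0.3  4.3  5. ] M [0.72 0.05 0.08]
top tray z med 0.1258 965 [np.float64(0.108)]
side tray z med 0.1247 831 [np.float64(0.102)]
```

Call:
{"api": "move_arm", "payload": {
  "motion": [0, 0, 0, 0.25, 6, 0, 0, 0, 0.25, 6, 0, 0, 0, 0.25, 6, 0, 0, 0, 0.25, 6, 0, 0, 0, 0.25, 6]
}}

```text
t: 30.32
tool_pos: [0.6338, 0.2823, 0.1138]
tcp_rot: [0.997, 0.079, 0.001, -0.0]
wrist_force: [0.2, 5.0, 4.9]
opening: 0.0128
```

```bash
python3 tray.py
```

```text
t 30.325 [0.6338 0.2823 0.1138] yaw 9.1 op 0.0128 F [0.2 5.  4.9] M [0.69 0.06 0.19]
top tray z med 0.1254 971 [np.float64(0.106)]
side tray z med 0.1248 831 [np.float64(0.104)]
```

Call:
{"api": "move_arm", "payload": {
  "motion": [0, 0, 0, 0.25, 6, 0, 0, 0, 0.25, 6, 0, 0, 0, 0.25, 6, 0, 0, 0, 0.25, 6, 0, 0, 0, 0.25, 6]
}}

```text
t: 31.15
tool_pos: [0.6338, 0.2822, 0.1138]
tcp_rot: [0.995, 0.101, 0.001, -0.0]
wrist_force: [0.1, 4.2, 5.5]
opening: 0.0133
```

```bash
python3 tray.py
```

```text
t 31.15 [0.6338 0.2822 0.1138] yaw 11.6 op 0.0133 F [0.1 4.2 5.5] M [0.6  0.02 0.11]
top tray z med 0.1207 960 [np.float64(0.103)]
side tray z med 0.1191 832 [np.float64(0.098)]
```

Call:
{"api": "move_arm", "payload": {
  "motion": [0, 0, 0, 0.2, 6, 0, 0, 0, 0.3, 6, 0, 0, 0, 0.3, 6, 0, 0, 0, 0.3, 6, 0, 0, 0, 0.3, 6]
}}

```text
t: 31.98
tool_pos: [0.6338, 0.2822, 0.1138]
tcp_rot: [0.992, 0.127, 0.001, -0.0]
wrist_force: [0.6, 3.8, 5.6]
opening: 0.0131
```

```bash
python3 tray.py
```

```text
t 31.975 [0.6338 0.2822 0.1138] yaw 14.58 op 0.0131 F [0.6 3.8 5.6] M [0.59 0.01 0.03]
top tray z med 0.1071 935 [np.float64(0.093)]
side tray z med 0.1043 818 [np.float64(0.086)]
```

Call:
{"api": "move_arm", "payload": {
  "motion": [0, 0, 0, 0, 6, 0, 0, 0, 0, 6, 0, 0, 0, 0, 6, 0, 0, 0, 0, 6, 0, 0, 0, 0, 6, 0, 0, 0, 0, 6, 0, 0, 0, 0, 6, 0, 0, 0, 0, 6, 0, 0, 0, 0, 6, 0, 0, 0, 0, 6, 0, 0, 0, 0, 6, 0, 0, 0, 0, 6]
}}

```text
t: 33.67
tool_pos: [0.6338, 0.2822, 0.1138]
tcp_rot: [0.992, 0.127, 0.001, -0.0]
wrist_force: [0.4, 4.0, 5.2]
opening: 0.0125
```

```bash
python3 tray.py
```

```text
t 33.675 [0.6338 0.2822 0.1138] yaw 14.59 op 0.0125 F [0.4 4.  5.2] M [ 0.57  0.07 -0.03]
top tray z med 0.069 883 [np.float64(0.056)]
side tray z med 0.0665 792 [np.float64(0.046)]
```

Call:
{"api": "move_arm", "payload": {
  "motion": [0, 0, 0, 0, 6, 0, 0, 0, 0, 6, 0, 0, 0, 0, 6, 0, 0, 0, 0, 6, 0, 0, 0, 0, 6, 0, 0, 0, 0, 6, 0, 0, 0, 0, 6, 0, 0, 0, 0, 6, 0, 0, 0, 0, 6, 0, 0, 0, 0, 6, 0, 0, 0, 0, 6, 0, 0, 0, 0, 6, 0, 0, 0, 0, 6, 0, 0, 0, 0, 6, 0, 0, 0, 0, 6, 0, 0, 0, 0, 6, 0, 0, 0, 0, 6, 0, 0, 0, 0, 6]
}}

```text
t: 36.12
tool_pos: [0.6338, 0.2822, 0.1138]
tcp_rot: [0.992, 0.127, 0.001, -0.0]
wrist_force: [-0.3, 4.8, 5.3]
opening: 0.0131
```

```bash
python3 tray.py
```

```text
t 36.125 [0.6338 0.2822 0.1138] yaw 14.58 op 0.0131 F [-0.3  4.8  5.3] M [0.56 0.05 0.03]
top tray z med 0.0349 838 [np.float64(0.019)]
side tray z med 0.0346 753 [np.float64(0.013)]
```

Call:
{"api": "move_arm", "payload": {
  "motion": [0, 0, 0, 0, 6, 0, 0, 0, 0, 6, 0, 0, 0, 0, 6, 0, 0, 0, 0, 6, 0, 0, 0, 0, 6, 0, 0, 0, 0, 6]
}}

```text
t: 37.08
tool_pos: [0.6338, 0.2822, 0.1138]
tcp_rot: [0.992, 0.127, 0.001, -0.0]
wrist_force: [-0.0, 4.6, 5.8]
opening: 0.0128
```

```bash
python3 tray.py
```

```text
t 37.075 [0.6338 0.2822 0.1138] yaw 14.58 op 0.0128 F [-0.   4.6  5.8] M [ 0.6  -0.05  0.02]
top tray z med 0.0346 836 [np.float64(0.019)]
side tray z med 0.0347 744 [np.float64(0.012)]
```

Call:
{"api": "move_arm", "payload": {
  "motion": [0, 0, 0, -0.5, 6, 0, 0, 0, -1, 6, 0, 0, 0, -1.5, 6, 0, 0, 0, -1.9, 6, 0, 0, 0, -2.06, 6, 0, 0, 0, -2.06, 6, 0, 0, 0, -2.06, 6]
}}

```text
t: 38.15
tool_pos: [0.6338, 0.2825, 0.1138]
tcp_rot: [0.999, -0.052, 0.001, -0.001]
wrist_force: [0.1, 6.0, 5.4]
opening: 0.0129
```

Call:
{"api": "move_arm", "payload": {
  "motion": [0, 0, 0, 0, 18, 0, 0, 0, 0, 24, 0, 0, 0, 0, 24, 0, 0, 0.5, 0, 24, 0, 0, 1.5, 0, 24, 0, 0, 3, 0, 24, 0, 0, 5, 0, 24, -1, 0, 7, 0, 24, -2, 0, 7, 0, 24, -4, 0, 7, 0, 24, -5, 0, 7, 0, 24, -5, 0, 7, 0, 24]
}}

```text
t: 39.65
tool_pos: [0.5074, 0.2819, 0.2897]
tcp_rot: [0.999, -0.052, 0.001, -0.0]
wrist_force: [0.5, 0.3, -0.3]
opening: 0.0237
```

```bash
python3 tray.py; python3 binchk.py; python3 - <<'E'
from h import *
s=snapshot('top');W=world(s)
m=(W[...,2]>.155)&(W[...,2]<.18)&(abs(W[...,0]-.634)<.06)&(abs(W[...,1]-.282)<.045)
print('bar',m.sum(),cv2.minAreaRect((W[m][:,:2]*1000).astype(np.float32)))
for q in['transformer','spray_can','loudspeaker','solder_reel','mug','screwdriver','remote']:print(q,[(np.round(d['point'],3),round(d['confidence'],2)) for d in spotter.mark_of(q,s)[:1]])
t=snapshot('side')
cv2.imwrite('pics/v8.png',np.vstack([cv2.resize(s['image'][130:370,90:570,::-1],(640,320)),cv2.resize(t['image'][180:430,140:640,::-1],(640,280))]))
E
```

```text
t 39.65 [0.5074 0.2819 0.2897] yaw -5.95 op 0.0237 F [ 0.5  0.3 -0.3] M [ 0.03 -0.04  0.03]
top tray z med 0.0347 837 [np.float64(0.021)]
side tray z med 0.0345 741 [np.float64(0.014)]
[0.5093 0.2817 0.2881] 0.02387921506064456 [-0.6  0.2 -0.7]
side meter_mid [ 0.484 -0.453  0.02 ] 0.96 bin xy -0.002 -0.043
side meter_mid [ 0.403 -0.21   0.003] 0.45 bin xy -0.128 0.18
side meter_mid outline 0.65 ((481.0789794921875, -449.7590026855469), (69.42684173583984, 148.14743041992188), 77.40909576416016) z [0.012 0.037 0.042]
side lamp_mid [ 0.501 -0.371  0.022] 0.7 bin xy -0.001 0.041
side lamp_mid outline 0.64 ((510.7559814453125, -366.356689453125), (73.7447738647461, 194.61656188964844), 82.57099914550781) z [0.009 0.038 0.051]
top meter_mid [ 0.486 -0.453  0.026] 0.57 bin xy 0.0 -0.043
top meter_mid outline 0.72 ((488.0359191894531, -463.7496337890625), (68.79052734375, 156.91477966308594), 77.82401275634766) z [0.016 0.04  0.045]
top lamp_mid [ 0.506 -0.368  0.022] 0.95 bin xy 0.003 0.045
top lamp_mid outline 0.69 ((503.7765197753906, -370.8011779785156), (52.94447326660156, 170.3503875732422), 81.67731475830078) z [0.023 0.042 0.055]
bar 186 ((635.4239501953125, 281.9248962402344), (14.702642440795898, 83.82526397705078), 84.1736831665039)
transformer []
spray_can [(array([ 0.633, -0.081, -0.   ]), 0.85)]
loudspeaker []
solder_reel []
mug [(array([ 0.484, -0.452,  0.025]), 0.5)]
screwdriver [(array([ 0.781, -0.105,  0.001]), 0.84)]
remote [(array([ 0.401, -0.208, -0.002]), 0.64)]
```

View pics/v8.png

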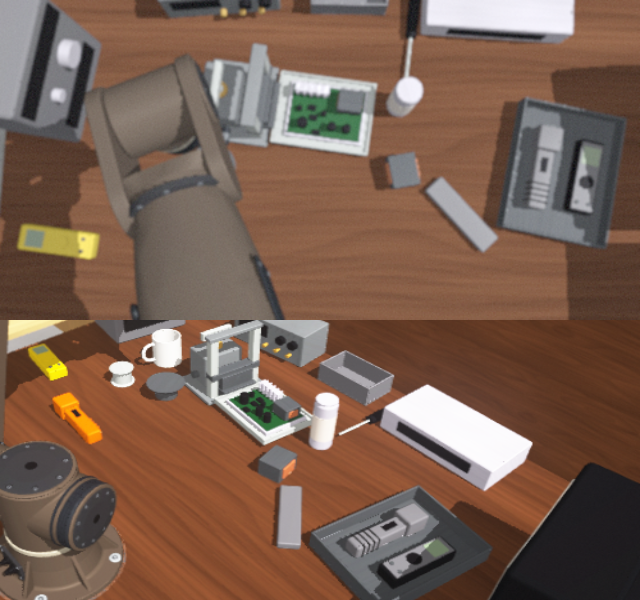

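```bash
python3 -c "
from plant import order;print(order.job_done())"
```

```text
the job is handed in; nothing more can be done
None
```

The meter and the lamp are in the bin, the tray is down on its rest, and the valve is closed. I handed the job in at about 40 s of robot time.

- **Bin:** both lie flat, right way up and side by side. Their centres are at about y = -43 mm (meter) and +43 mm (lamp) in the bin's frame, and both cameras agree.
- **Lowering:** I gripped the valve bar and opened it in small steps. The tray started to sink at roughly 0.3 rad. I held it at about 0.36 rad, where it sank at 2.3 cm/s, until two readings 1 s apart showed no further movement.
- **Valve:** I turned it back and let go. The bar now sits about 0.02 rad from closed, the same as at the start, and the tray held after release.
- **Other things:** the spray can, screwdriver and remote read where they stood before, and the picture shows the rest undisturbed. In the last top view the network missed the transformer, and the arm hid the loudspeaker and reel. It also took the meter for the mug, so I judged those four from the picture only.

**Disagreements:**
- The fingertips ended about 3 cm above the reported TCP. My first close on the meter therefore shut on air above it, touching nothing. I corrected this by going lower.
- The tray's surface at rest read about 3 mm higher than I expected, and the two cameras put its underside at 12 to 21 mm against the nominal 15. I took the end of movement with the valve open as proof that it was on its rest.

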